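Tip a flush slide out of its tray and load it on the thermal mixer

ROBOT

A 6-joint arm with a two-finger parallel gripper is mounted at the origin on the work surface. World frame = base frame: x ahead of the robot, y to its left, z up, the work surface at z = 0. Lengths are in m, angles in rad, forces in N, time in s.
With the tool pointing down it reaches from about 0.35 to 0.8 m from the base axis. Payload 7.3 kg.
Tool frame: the origin (TCP) lies at the very end of the fingers, on their centre line; the grasp point (between the pads) lies 19 mm behind it; z points along the fingers, y is the line along which they close (so a half turn about z gives the same grasp; the last joint's range is limited). The gripper opens to 85 mm and grips with 20 to 120 N. Pads are 22 mm wide; open, the fingers measure 114 mm over their backs; the gripper's body (76 mm by 85 mm) begins 54 mm behind the grasp point. The pads swing forward as they close: fully open they stand 13 mm farther back than shut.
Start: joints at [1.149, 0.342, 1.524, -0, 1.275, -0.146], TCP at [0.143, 0.505, 0.231] pointing down, gripper open.
Joint ranges: [-2.53, 2.53], [-0.77, 2.02], [0.04, 2.7], [-1, 4.14], [0.28, 2.66], [-3.11, 3.11]. Speed limits (rad/s): [2.57, 2.57, 3.14, 3.14, 3.14, 3.14].

INTERFACE

Orientations are given as a 3x3 rotation matrix whose columns are the frame's x, y, z axes.
In Python, from rig import robot, fingers, kin, sensors, camera, order gives the robot as it stands. Calls block until the motion is done:
- robot.move_to(position, orientation): joint-space move of the TCP to a pose.
- robot.move_linear(position, rot=None, feed=0.15): straight line of the TCP; rot=None keeps the orientation; feed is the mean speed in m/s.
- robot.move_joints(angles): joint-space move.
- fingers.command_gripper(opening): finger opening in m; the grip force is fixed at half the most; returns when the fingers have stopped.
- robot.pause(seconds).
- kin.inverse_kinematics(position, orientation): joint angles nearest the present ones, or None.
- sensors.get_state(): the state.
- camera(name): name is "side" or "top"; returns a dict with "frame" (420x560x3 uint8, red, green, blue), "K" (3x3 intrinsics, pixels), "rvec" (rotation vector, rad) and "tvec" (3), from world to camera coordinates, as OpenCV has them. Camera axes: x right, y down, z forward; pixel columns grow to the right and rows downward; lengths in m; the calibration is good to about 2 mm. A picture is of the moment at which its call begins. There is no depth.
A pose or a line that the arm cannot do raises robot.IKError and nothing moves.
- order.close_job(): hands the job in; it is judged then, once.
The state is a dict: "t": time; "qpos": joint angles; "joint_velocities": joint speeds; "effort": joint torques, N m; "position": TCP position; "ee_rot": TCP orientation; "force": force on the tool from outside, world axes, zero at the start; "moment": the same for the moment, N m; "finger_gap": finger opening in m; "grip_force": force on a finger pad.
Only numpy, scipy, OpenCV 4.12 (cv2) and the standard library are available. Lean on these libraries where they do the work, as an engineer would, in place of code of your own. Each camera call takes 0.05 s, during which the arm holds its last target. There are 200 camera calls.

TASK

Load the steel slide that has the round window onto the thermal mixer. It lies flush in its tray pocket, so press its end over the finger well down until the other end tips up and stays up, then take it by the raised end and lay it gently, window face up, flat on the mixer's block, lengthwise in the middle between the two end rails. Leave the plain blank slide in its pocket and the other things on the bench where they are.

Things in the scene. Friction and masses are not known exactly. Their poses are not given: they have to be found in the camera images.
- window_slide_center (a point): Centre (half-way up) of the loose steel slide with a round 25 mm window in its upper face; 76 x 36 x 4 mm, about 80 g. x along its length, away from the finger well; z out of its window face. At the start it lies flat in either tray pocket, its top 1 mm below the tray's, 26 to 29 mm of its -x end reaching out over the finger well.
- blank_slide_center (a point): Centre (half-way up) of the plain steel blank slide, same size and axes, no window, in the other pocket. It must stay there.
- tray: White plastic slide tray, fixed, 102 (x) x 148 (y) x 37 mm high; origin at the centre of its underside. Two equal pockets along x, centred at y = +36 and -36 mm: a bed (top z = 32 mm, x = -5 to +46 mm, 39.5 mm wide between ribs as high as the tray) and at its -x end an open finger well (x = -46 to -5 mm, 44 mm wide, floor z = 5 mm, end wall to z = 37 mm).
- edge_a (a point): Middle of the bed's edge (tray x = -5, z = 32 mm) in the pocket at tray y = +36 mm; tray's axes. The slide tips over this edge. Once its pressed end has slid down on to the well floor it stays leaning by itself at 0.55 to 1.1 rad (more with more friction), its +x end raised, underside 10 mm or more above the tray top. Let go before its middle has passed the edge, it falls back.
- edge_b (a point): The same point in the other pocket, at tray y = -36 mm.
- block_top (a point): Centre of the flat top of the aluminium block on the white thermal mixer (fixed, 215 x 185 mm; block top 120 mm above the bench). z up; block 124 mm along x, 80 mm along y. Two end rails on it (5 mm high, 5 mm thick, 60 mm along y) have inner faces at x = +44 and -44 mm; its y sides are open. The slide lies between them, length along x, either way round.
- vial: Amber glass jar with white cap, 28 mm wide, 50 mm high, behind the tray; a bystander. Origin at its underside.
- timer: Grey bench timer, 55 x 65 x 18 mm, in front of the tray; a bystander. Origin at its underside.
- tip_box: Blue tip box with a clear lid, 82 x 117 x 68 mm, behind the mixer; a bystander. Origin at its underside.
- beaker: Small glass beaker, 48 mm wide, 60 mm high, behind the mixer; a bystander. Origin at its underside.
- reagent: Amber reagent bottle, 70 mm wide, 150 mm high, at the left side of the bench; a bystander. Origin at its underside.
Mind the look-alikes: they are no part of the job. What is meant by the tray is not orange or red, and is the larger of those in its own colour.

How it is judged:
By the outcome, as a careful person would: the job done as asked, in the order asked, and still so for the second after the job is handed in, with the robot touching nothing.
It also fails if it takes over 61 s, if anything falls off the work surface, if the arm or the gripper's body presses on something with over 40 N, if the wrist force passes 120 N, or if a joint passes its speed limit or range.

## Working session

There is one attempt and no reset: what is moved stays moved. The work goes in short steps, each a Python script; the robot and the scene stay as the last script left them, time stands still between calls to the robot, and variables do not carry over. Pictures are saved under pics/ and viewed, at most 10 in all, crops included, and the job is handed in when it is done.

```bash
ls; mkdir -p pics
python3 - <<'E'
from rig import camera,sensors
import cv2,numpy as np
for n in("top","side"):
    c=camera(n);cv2.imwrite(f"pics/{n}0.png",c["frame"][:,:,::-1]);np.savez(f"pics/{n}0.npz",**c)
    R=cv2.Rodrigues(np.array(c["rvec"]))[0];print(n,c["K"],-R.T@np.array(c["tvec"]).ravel(),R.round(3))
print(sensors.get_state()["t"])
E
```

```text
pics
top [[473.29976562   0.         295.51939352]
 [  0.         473.29976562 212.94833126]
 [  0.           0.           1.        ]] [0.43522095 0.12043124 1.17681099] [[-0.03  -0.999 -0.024]
 [-0.998  0.031 -0.051]
 [ 0.052  0.023 -0.998]]
side [[523.51017068   0.         278.95620883]
 [  0.         523.51017068 219.1268421 ]
 [  0.           0.           1.        ]] [0.45801701 1.20476191 0.86482227] [[-0.998 -0.06   0.019]
 [-0.049  0.569 -0.821]
 [ 0.039 -0.82  -0.57 ]]
0.1
```

View pics/top0.png

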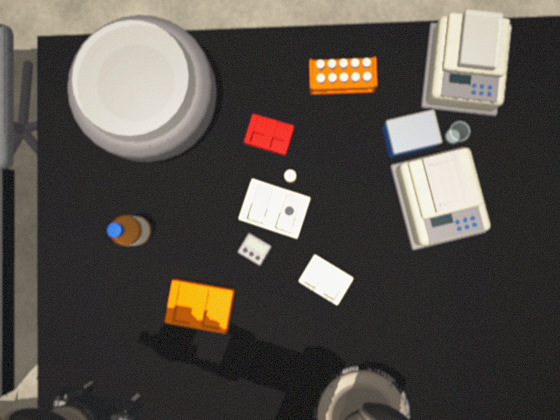

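View pics/side0.png

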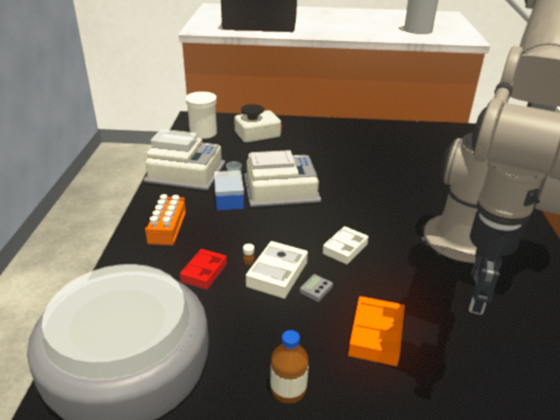

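Candidates for the tray:
- White at top (275,208): white, and the larger of the white ones, with the vial (290,175) behind it and the timer (255,249) in front. This one fits.
- White at (326,279): smaller.
- Orange at (200,305) and red at (269,134): ruled out by colour.

Candidates for the mixer:
- (440,197): has the tip box and beaker behind it. This one fits.
- (467,60): the look-alike.

I'll confirm both in one enlarged crop.

Run:
```python
import cv2,numpy as np
t=cv2.imread("pics/top0.png");s=cv2.imread("pics/side0.png")
def c(i,x,y,w,h,W=400,H=300): return cv2.resize(i[y:y+h,x:x+w],(W,H),interpolation=cv2.INTER_CUBIC)
a=np.hstack([c(t,225,165,100,75),c(t,380,140,133,100)])
b=np.hstack([c(s,235,230,100,75),c(s,230,135,112,84)])
cv2.imwrite("pics/crop0.png",np.vstack([a,b]))
```

```text
(no output)
```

View pics/crop0.png

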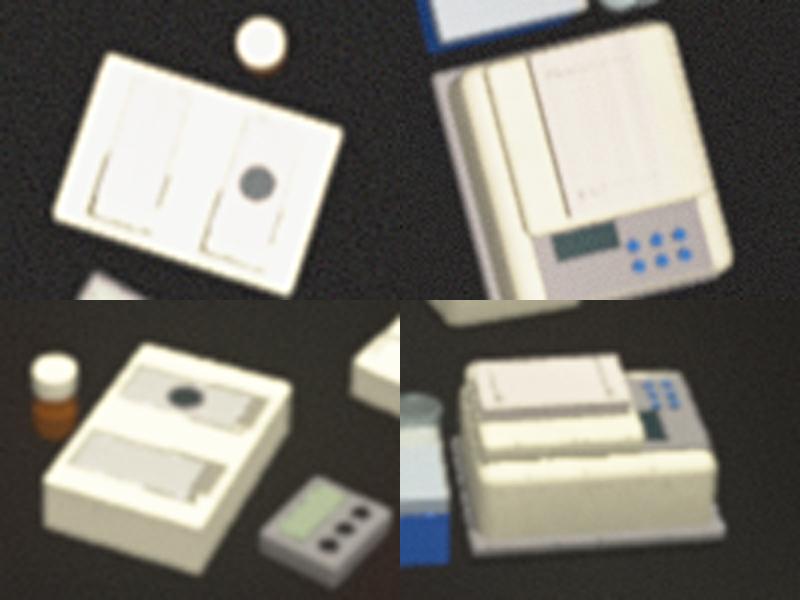

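The crop confirms both. The tray has the window slide in its right pocket (disc near top px (289,211)), with the wells toward the robot. The mixer's pinkish block has its long axis roughly along world x. Next I'll measure by masks.

```bash
cat > h.py <<'E'
import cv2,numpy as np
def load(n): return dict(np.load(f"pics/{n}.npz"))
def ray(c,px,z):
    R=cv2.Rodrigues(c["rvec"])[0];o=-R.T@c["tvec"].ravel()
    p=np.c_[np.reshape(px,(-1,2)),np.ones(np.size(px)//2)]
    d=(R.T@np.linalg.inv(c["K"])@p.T).T
    return o+d*((z-o[2])/d[:,2])[:,None]
def proj(c,P): return cv2.projectPoints(np.reshape(P,(-1,3)).astype(float),c["rvec"],c["tvec"],c["K"],None)[0][:,0]
def biggest(m):
    cs=cv2.findContours(m.astype(np.uint8),cv2.RETR_EXTERNAL,cv2.CHAIN_APPROX_NONE)[0]
    return max(cs,key=cv2.contourArea)[:,0].astype(float)
def roi(sh,x,y,w,h):
    m=np.zeros(sh[:2],bool);m[y:y+h,x:x+w]=1;return m
def rect(P):
    (cx,cy),(w,h),a=cv2.minAreaRect((P[:,:2]*1000).astype(np.float32));return cx,cy,w,h,a
E
python3 - <<'E'
from h import *
t=load("top0");s=load("side0");f=t["frame"].astype(int);g=s["frame"].astype(int)
def report(n,c,m,z):
    k=biggest(m);print(n,np.round(rect(ray(c,k,z)),1),len(k))
report("tray top",t,(f.min(2)>130)&roi(f.shape,230,172,90,70)&~roi(f.shape,280,165,20,18),.037)
d=(f.max(2)<150)&roi(f.shape,281,203,18,17);report("window",t,d,.036)
k=biggest(d);print("c",k.mean(0),ray(t,k.mean(0),.036))
d=(g.max(2)<110)&roi(g.shape,270,245,24,18)
k=biggest(d);print("c side",k.mean(0),ray(s,k.mean(0),.036))
for n,im,x,y in(("top",f,(545-400)//3,20),):pass
# colour along lines across mixer
print("top row 180", [tuple(f[175,x]) for x in range(396,485,4)])
print("top col 455", [tuple(f[y,445]) for y in range(146,222,3)])
print("side row", [tuple(g[157,x]) for x in range(245,322,4)])
E
```

```text
tray top [508.1 197.9 152.3 106.8  70.1] 196
window [501.1 161.9  15.4  15.4  43.3] 18
c [289.         210.38888889] [[0.50137399 0.16189853 0.036     ]]
c side [281.         253.71428571] [[0.49968354 0.16561336 0.036     ]]
top row 180 [(np.int64(178), np.int64(169), np.int64(158)), (np.int64(148), np.int64(140), np.int64(125)), (np.int64(238), np.int64(231), np.int64(207)), (np.int64(247), np.int64(246), np.int64(233)), (np.int64(232), np.int64(225), np.int64(198)), (np.int64(246), np.int64(244), np.int64(231)), (np.int64(246), np.int64(244), np.int64(231)), (np.int64(245), np.int64(242), np.int64(224)), (np.int64(237), np.int64(230), np.int64(221)), (np.int64(241), np.int64(234), np.int64(226)), (np.int64(241), np.int64(236), np.int64(226)), (np.int64(241), np.int64(235), np.int64(226)), (np.int64(239), np.int64(234), np.int64(225)), (np.int64(240), np.int64(232), np.int64(223)), (np.int64(240), np.int64(234), np.int64(222)), (np.int64(240), np.int64(233), np.int64(225)), (np.int64(238), np.int64(231), np.int64(221)), (np.int64(240), np.int64(235), np.int64(220)), (np.int64(241),
[... 1673 characters left out ...]
22)), (np.int64(240), np.int64(235), np.int64(221)), (np.int64(241), np.int64(235), np.int64(221)), (np.int64(241), np.int64(236), np.int64(221)), (np.int64(242), np.int64(236), np.int64(222)), (np.int64(242), np.int64(236), np.int64(222)), (np.int64(240), np.int64(233), np.int64(220)), (np.int64(242), np.int64(237), np.int64(223)), (np.int64(198), np.int64(190), np.int64(176)), (np.int64(185), np.int64(179), np.int64(166)), (np.int64(174), np.int64(173), np.int64(167)), (np.int64(154), np.int64(160), np.int64(170)), (np.int64(109), np.int64(104), np.int64(99)), (np.int64(46), np.int64(42), np.int64(38)), (np.int64(44), np.int64(41), np.int64(37)), (np.int64(44), np.int64(40), np.int64(38))]
```

Run:
```python
from h import *
out=[]
for n,(x,y,w,h),rb in(("top0",(385,145,110,82),(14,19)),("side0",(235,135,100,75),(17,23))):
    c=load(n);f=cv2.GaussianBlur(c["frame"],(3,3),0).astype(int)
    e=f[:,:,0]-f[:,:,2]
    m=((e>=rb[0]-2)&(e<=rb[1])&(f[:,:,0]>225)&(f[:,:,0]<245)&roi(f.shape,x,y,w,h)).astype(np.uint8)
    m=cv2.morphologyEx(m,cv2.MORPH_OPEN,np.ones((5,5)))
    k=biggest(m);print(n,np.round(rect(ray(c,k,.12)),1));r=cv2.approxPolyDP(cv2.convexHull(k.astype(np.float32)),4,True)[:,0];print(r.tolist(),ray(c,r,.12).round(4)[:,:2].tolist())
    v=np.clip((c["frame"].astype(float)-np.array([170,165,145]))*[3,3,2.6],0,255).astype(np.uint8)[:,:,::-1].copy()
    a=cv2.resize(v[y:y+h,x:x+w],(400,300),interpolation=cv2.INTER_CUBIC);b=cv2.resize(m[y:y+h,x:x+w]*255,(400,300),interpolation=0)
    out.append(np.hstack([a,cv2.merge([b]*3)]))
cv2.imwrite("pics/mix.png",np.vstack(out))
```

```text
top0 [ 549.3 -196.7  122.3   78.5   12. ]
[[458.0, 153.0], [470.0, 204.0], [438.0, 211.0], [426.0, 160.0]] [[0.6129, -0.2222], [0.4981, -0.2432], [0.4848, -0.172], [0.5996, -0.1506]]
side0 [ 551.  -188.9   86.8   65.4   11. ]
[[285.0, 155.0], [285.0, 162.0], [257.0, 159.0], [257.0, 154.0]] [[0.5105, -0.208], [0.5083, -0.1639], [0.5925, -0.1747], [0.5955, -0.2064]]
```

View pics/mix.png

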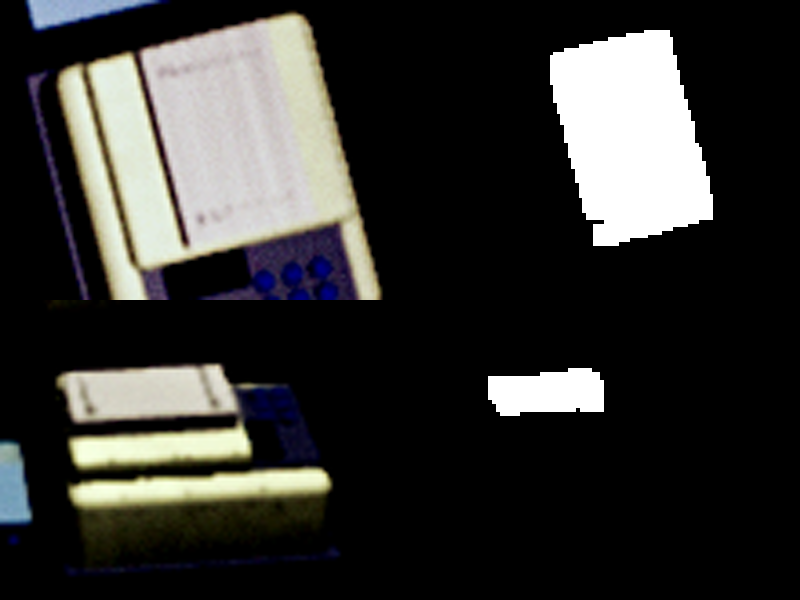

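The enhanced crop shows the block top as a clean pinkish rectangle. In the top view it is 122x78 mm, centred at (0.549,-0.197) with yaw about 11.5°. In the side view its corners are at about (250,153), (290,151), (294.5,164) and (254,165.5), with the rails at its left and right ends. I'll cross-check the side view, then touch off the fingertips on clear bench at the slide-wide opening, because the pads swing as they open.

```bash
cat >> h.py <<'E'
from scipy.spatial.transform import Rotation as Ro
def Rz(a): return Ro.from_euler('z',a).as_matrix()
def Ry(a): return Ro.from_euler('y',a).as_matrix()
FLIP=np.diag([1.,-1,-1])          # tool down, tool x along frame x
PSI=np.deg2rad(-19.9); BPSI=np.deg2rad(11.5)
def best(p,R):
    """R or its half turn about tool z, whichever needs less joint motion"""
    from rig import kin,sensors
    q0=np.array(sensors.get_state()["qpos"]);c=[]
    for S in(R,R@np.diag([-1.,-1,1])):
        q=kin.inverse_kinematics(p,S)
        if q is not None:c.append((np.abs(np.array(q)-q0).max(),S,q))
    return min(c,key=lambda a:a[0]) if c else None
E
python3 - <<'E'
from h import *
s=load("side0")
k=ray(s,[[250,153.3],[290,151.3],[294.5,163.8],[253.8,165.5]],.12);print(k.round(4)[:,:2].tolist(),k.mean(0))
g=s["frame"].astype(int);m=(g.min(2)>150)&roi(g.shape,240,235,75,65)
k=biggest(m);print("tray side quad",cv2.approxPolyDP(cv2.convexHull(k.astype(np.float32)),3,True)[:,0].tolist())
c=np.array([.508,.198,.037]);Q=c+np.array([[sx*.051,sy*.074,0] for sx,sy in((1,1),(1,-1),(-1,-1),(-1,1))])@Rz(PSI).T
print("pred",proj(s,Q).round(1).tolist())
from rig import robot,fingers,sensors
st=sensors.get_state;a=st();print(a["ee_rot"],a["force"],a["t"])
fingers.command_gripper(.037);print(st()["finger_gap"],st()["t"])
p=np.array(a["position"]);p[2]=.012;robot.move_linear(p,feed=.25)
f0=st()["force"][2];print(st()["t"],f0)
while p[2]>-.010:
    p[2]-=.001;robot.move_linear(p,feed=.03);x=st()
    if x["force"][2]-f0>5:break
print("touch",p[2],x["position"],x["force"],x["t"])
p[2]+=.22;robot.move_linear(p,feed=.3);print(st()["t"])
E
```

```text
[[0.6171, -0.2088], [0.4965, -0.2336], [0.4799, -0.1556], [0.598, -0.1341]] [ 0.54785881 -0.18303407  0.12      ]
tray side quad [[271.0, 241.0], [307.0, 252.0], [284.0, 295.0], [248.0, 284.0], [246.0, 274.0]]
pred [[245.2, 273.5], [270.4, 239.8], [306.7, 249.9], [284.3, 285.4]]
[[-9.62208182e-01  2.72314347e-01 -5.57538343e-04]
 [ 2.72314852e-01  9.62207354e-01 -1.27677964e-03]
 [ 1.88782080e-04 -1.38035379e-03 -9.99999029e-01]] [-0.76423037  0.22319804  0.11348054] 0.1
0.03705722798931978 0.6333
1.6583 -0.29846799683890146
touch -0.0020000000000000035 [ 0.14278552  0.50485224 -0.00112222] [-0.6676074  -2.85114073  9.37940458] 5.1583
6.0417
```

Run:
```python
from h import *
s=load("side0");t=load("top0");g=s["frame"].astype(int);f=t["frame"].astype(int)
c=np.array([.549,-.197,.12]);Q=c+np.array([[sx*.062,sy*.04,0] for sx,sy in((1,1),(1,-1),(-1,-1),(-1,1))])@Rz(BPSI).T
print("side pred",proj(s,Q).round(1).tolist(),"top pred",proj(t,Q).round(1).tolist())
for x in(262,275,286):print(x,[(y,*map(int,g[y,x])) for y in range(144,175)])
print([(x,*map(int,f[180,x])) for x in range(424,436)],[(x,*map(int,f[180,x])) for x in range(460,474)])
```

```text
side pred [[252.9, 163.6], [250.3, 151.0], [290.3, 149.1], [294.5, 161.4]] top pred [[423.6, 159.1], [458.6, 150.8], [472.5, 204.8], [437.2, 213.0]]
262 [(144, 50, 47, 44), (145, 52, 48, 44), (146, 51, 50, 45), (147, 50, 48, 41), (148, 50, 47, 40), (149, 48, 47, 41), (150, 61, 59, 53), (151, 125, 119, 107), (152, 201, 191, 172), (153, 238, 231, 216), (154, 242, 236, 221), (155, 241, 236, 221), (156, 241, 235, 222), (157, 241, 235, 221), (158, 240, 235, 220), (159, 242, 235, 221), (160, 241, 235, 220), (161, 242, 236, 222), (162, 241, 236, 221), (163, 239, 233, 218), (164, 225, 217, 196), (165, 183, 174, 156), (166, 161, 152, 140), (167, 161, 152, 139), (168, 185, 175, 155), (169, 232, 227, 196), (170, 250, 248, 226), (171, 251, 249, 228), (172, 251, 249, 229), (173, 250, 248, 227), (174, 245, 241, 215)]
275 [(144, 47, 45, 38), (145, 49, 47, 43), (146, 50, 47, 42), (147, 52, 47, 42), (148, 46, 44, 37), (149, 51, 46, 43), (150, 101, 95, 86), (151, 191, 180, 163), (152, 239, 233, 216), (153, 243, 237, 224), (154, 243, 237, 223), (155, 242, 237, 223), (156, 242, 237, 223), (157, 241, 235
[... 924 characters left out ...]
 250, 247, 226), (170, 250, 248, 227), (171, 250, 248, 228), (172, 250, 247, 226), (173, 244, 241, 215), (174, 223, 218, 182)]
[(424, 246, 244, 231), (425, 246, 244, 226), (426, 235, 230, 205), (427, 187, 176, 155), (428, 196, 180, 168), (429, 235, 226, 216), (430, 241, 236, 227), (431, 241, 235, 225), (432, 240, 235, 225), (433, 241, 235, 226), (434, 241, 235, 225), (435, 241, 234, 225)] [(460, 239, 233, 223), (461, 238, 232, 222), (462, 240, 234, 225), (463, 240, 233, 223), (464, 241, 235, 225), (465, 241, 236, 224), (466, 241, 236, 219), (467, 241, 236, 218), (468, 241, 235, 216), (469, 242, 237, 218), (470, 242, 237, 219), (471, 241, 237, 217), (472, 240, 234, 215), (473, 241, 236, 217)]
```

Both cameras agree to within about 2-4 mm, so I'll average them: block (0.549,-0.195), slide centre (0.5005,0.1635). At the 37 mm opening the tips stand only about 1 mm back. Now I'll press.

```bash
cat >> h.py <<'E'
C=np.array([.5005,.1635,0]);XH=Rz(PSI)[:,0];EDGE=C-.0107*XH;EDGE[2]=.032
BLK=np.array([.549,-.195,.12])
E
python3 - <<'E'
from h import *
from rig import robot,fingers,sensors,camera
st=sensors.get_state
R=Rz(PSI)@FLIP
P=lambda x,z:EDGE*[1,1,0]+x*XH+[0,0,z]
b=best(P(-.022,.1),R);R=b[1];print("dq",b[0])
fingers.command_gripper(0)
robot.move_to(P(-.022,.22),R);robot.move_linear(P(-.022,.045),feed=.25)
f0=np.array(st()["force"]);print(st()["t"],f0)
for i in range(12):
    z=.038-.0025*i;x=-.022-.006*max(0,min(1,(.036-z)/.02))
    robot.move_linear(P(x,z),feed=.05);a=st();print(round(z,4),(np.array(a["force"])-f0).round(1),np.round(a["position"][2],4))
    if np.linalg.norm(np.array(a["force"])-f0)>25:break
print(a["t"])
np.savez("pics/side1.npz",**camera("side"));np.savez("pics/top1.npz",**camera("top"))
s=load("side1")["frame"];t=load("top1")["frame"]
c=lambda i,x,y:cv2.resize(i[y:y+75,x:x+100],(400,300),interpolation=cv2.INTER_CUBIC)
cv2.imwrite("pics/press.png",np.hstack([c(t,240,165),c(s,230,220)])[:,:,::-1])
E
```

```text
dq 0.9461017201037198
9.0333 [-0.13136875 -0.50966395  0.34299618]
0.038 [-0.4 -0.5 -0.1] 0.0385
0.0355 [-0.8 -0.7  1.5] 0.0356
0.033 [-0.4  0.1  1.5] 0.0329
0.0305 [-0.7  0.  -0.1] 0.0303
0.028 [-0.5  0.6  0.5] 0.0278
0.0255 [-0.8 -0.3 -0.1] 0.0253
0.023 [0.2 1.3 0.2] 0.0228
0.0205 [-1.2 -0.2  0.5] 0.0203
0.018 [-4.7 -1.3 15.3] 0.0195
0.0155 [-9.  -4.3 35.7] 0.0189
11.575
```

View pics/press.png

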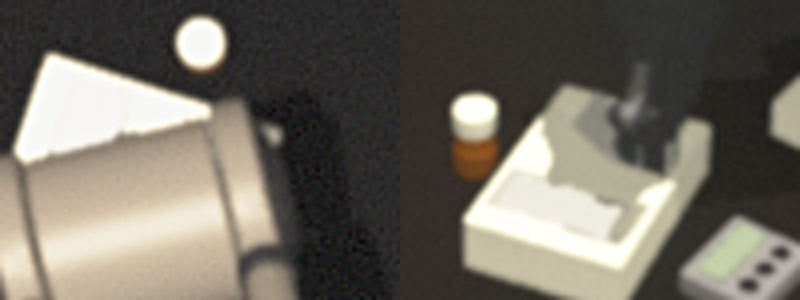

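The picture shows the gripper in the well, with the slide tipped up to about 0.85 rad and its end probably on the floor (35 N). I'll drag slightly outward, then lift and look.

```bash
cat > look.py <<'E'
from h import *
from rig import camera
def look(n,boxes=((240,165),(230,220))):
    o=[]
    for v,(x,y) in zip(("top","side"),boxes):
        np.savez(f"pics/{v}{n}.npz",**camera(v));i=load(v+n)["frame"]
        o.append(cv2.resize(i[y:y+75,x:x+100],(400,300),interpolation=cv2.INTER_CUBIC))
    cv2.imwrite(f"pics/look{n}.png",np.hstack(o)[:,:,::-1])
E
python3 - <<'E'
from h import *
from look import look
from rig import robot,sensors
st=sensors.get_state
P=lambda x,z:EDGE*[1,1,0]+x*XH+[0,0,z]
for x,z in((-.0295,.0165),(-.0300,.0185),(-.030,.024),(-.030,.09)):
    robot.move_linear(P(x,z),feed=.06 if z<.05 else .2);a=st();print(np.round(a["force"],1),np.round(a["position"],4))
robot.move_linear(P(-.20,.15),feed=.3)
print(st()["t"]);look("2")
E
```

```text
[-2.   0.3 15.6] [0.4638 0.1774 0.0182]
[ 0.6 -0.4  6.8] [0.4634 0.1775 0.0192]
[ 4.3 -1.1  2.8] [0.4633 0.1774 0.0243]
[-0.2 -0.5 -0.2] [0.4614 0.1774 0.0894]
13.6583
```

View pics/look2.png

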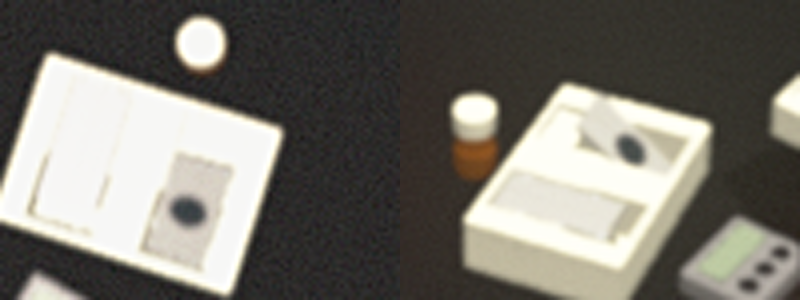

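The slide leans and stays up. In the top crop its raised end is at about (205,157) and its window at (187,211). In the side view the window is at (230,148). I'll get the lean angle from the window and the raised end.

Run:
```python
from h import *
t=load("top2");s=load("side2");f=t["frame"].astype(int);g=s["frame"].astype(int)
wt=biggest((f.max(2)<140)&roi(f.shape,279,210,16,16)).mean(0);ws=biggest((g.max(2)<110)&roi(g.shape,278,246,20,22)).mean(0)
print(wt,ws)
PM=lambda c:c["K"]@np.c_[cv2.Rodrigues(c["rvec"])[0],c["tvec"].ravel()]
X=cv2.triangulatePoints(PM(t),PM(s),wt,ws).ravel();X=X[:3]/X[3];print("tri",X,((X-EDGE)@Rz(PSI)).round(4))
for z in(.028,.030,.034):print(z,((ray(t,wt,z)[0]-EDGE)@Rz(PSI)).round(4),((ray(s,ws,z)[0]-EDGE)@Rz(PSI)).round(4))
# slide outline in top view (greyer than tray)
m=cv2.morphologyEx(((f.max(2)<238)&roi(f.shape,270,198,32,40)).astype(np.uint8),cv2.MORPH_OPEN,np.ones((3,3)))
k=biggest(m);q=cv2.boxPoints(cv2.minAreaRect(k.astype(np.float32)));print(q.tolist(),len(k))
for th in(.58,.65,.75,.85):
    n=np.array([-np.sin(th),np.cos(th)]);u=np.array([np.cos(th),np.sin(th)])
    low=np.array([-.027/np.tan(th),-.027]);w=low+.038*u+.004*n;hi=low+.076*u+.004*n
    pr=lambda a:EDGE+a[0]*XH+[0,0,a[1]]
    print(th,"win",w.round(4),proj(t,pr(w)).round(1),proj(s,pr(w)).round(1),"hi",hi.round(4),proj(t,pr(hi)).round(1),proj(s,pr(hi)).round(1))
```

```text
[286.66666667 217.38095238] [287.23076923 256.76923077]
tri [0.48417785 0.1683112  0.02935528] [-0.0063 -0.001  -0.0026]
0.028 [-0.0055 -0.0007 -0.004 ] [-0.0063 -0.0028 -0.004 ]
0.03 [-0.0056 -0.0008 -0.002 ] [-0.0072 -0.0005 -0.002 ]
0.034 [-0.0057 -0.001   0.002 ] [-0.009   0.0042  0.002 ]
[[273.8999938964844, 227.30003356933594], [282.6000061035156, 201.2000274658203], [298.8000183105469, 206.6000213623047], [290.1000061035156, 232.7000274658203]] 78
0.58 win [-0.0116 -0.0028] [[285.6 219.7]] [[288.8 257.6]] hi [0.0202 0.018 ] [[289.4 206.7]] [[277.4 247.9]]
0.65 win [-0.0077 -0.0008] [[286.1 218.1]] [[287.4 256.6]] hi [0.0226 0.0222] [[289.6 205.6]] [[276.6 246.3]]
0.75 win [-0.0039  0.0018] [[286.5 216.6]] [[286.  255.4]] hi [0.0239 0.0277] [[289.7 204.9]] [[276.1 244.4]]
0.85 win [-0.0016  0.0042] [[286.7 215.6]] [[285.2 254.4]] hi [0.0234 0.0327] [[289.6 205. ]] [[276.3 242.9]]
```

Fits give θ≈0.68 rad. Next I'll grasp across the width with the tool perpendicular to the face, 10 mm from the raised end, tips flush with the underside.

```bash
cat > g.py <<'E'
from h import *
from look import look
from rig import robot,fingers,sensors
st=sensors.get_state
TH=.68;D=.010
n=np.array([-np.sin(TH),np.cos(TH)]);u=np.array([np.cos(TH),np.sin(TH)])
low=np.array([-.027/np.tan(TH),-.027]);a=low+(.076-D)*u-.001*n
G=EDGE+Rz(PSI)@[a[0],-.0007,a[1]]
R=Rz(PSI)@Ry(-TH)@FLIP
b=best(G-.03*R[:,2],R);print("dq",b[0],np.round(b[2],2),G.round(4));R=b[1]
fingers.command_gripper(.055)
robot.move_to(G-.07*R[:,2],R);robot.move_linear(G-.015*R[:,2],feed=.15)
f0=np.array(st()["force"]);print(f0.round(1),st()["t"])
for d in(.008,.004,.002,0):
    robot.move_linear(G-d*R[:,2],feed=.05);df=(np.array(st()["force"])-f0).round(1);print(d,df)
    if np.linalg.norm(df)>8:print("contact");break
print(np.round(np.array(st()["position"])-G,4))
look("3")
fingers.command_gripper(.030);x=st();print("gap",x["finger_gap"],x["grip_force"],x["t"],np.round(x["force"],1))
look("4")
cv2.imwrite("pics/look34.png",np.vstack([cv2.imread("pics/look3.png"),cv2.imread("pics/look4.png")]))
E
python3 g.py
```

```text
Traceback (most recent call last):
  File "g.py", line 10, in <module>
    b=best(G-.03*R[:,2],R);print("dq",b[0],np.round(b[2],2),G.round(4));R=b[1]
                                      ~^^^
TypeError: 'NoneType' object is not subscriptable
```

Run:
```python
from h import *
from rig import kin
G=EDGE+XH*.015+[0,0,.014]
for th in(0,.2,.3,.4,.5,.6,.68,.8,-.3,-.6):
    for k,S in enumerate((np.eye(3),np.diag([-1.,-1,1]))):
        R=Rz(PSI)@Ry(-th)@FLIP@S
        o=[]
        for back in(0,.04,.08):
            q=kin.inverse_kinematics(G-back*R[:,2],R);o.append(None if q is None else np.round(q,2).tolist())
        print(th,k,o)
```

```text
0 0 [[0.17, 0.57, 1.73, -0.0, 0.84, 2.08], [0.17, 0.51, 1.7, -0.0, 0.93, 2.08], [0.17, 0.46, 1.66, -0.0, 1.02, 2.08]]
0 1 [[0.17, 0.57, 1.73, -0.0, 0.84, -1.06], [0.17, 0.51, 1.7, -0.0, 0.93, -1.06], [0.17, 0.46, 1.66, -0.0, 1.02, -1.06]]
0.2 0 [[0.23, 0.52, 1.87, -0.2, 0.59, 2.3], [0.24, 0.44, 1.85, -0.18, 0.68, 2.29], [0.25, 0.38, 1.83, -0.16, 0.78, 2.27]]
0.2 1 [[0.23, 0.52, 1.87, -0.2, 0.59, -0.84], [0.24, 0.44, 1.85, -0.18, 0.68, -0.86], [0.25, 0.38, 1.83, -0.16, 0.78, -0.87]]
0.3 0 [[0.27, 0.51, 1.94, -0.38, 0.48, 2.5], [0.28, 0.42, 1.93, -0.33, 0.57, 2.46], [0.3, 0.35, 1.91, -0.29, 0.66, 2.43]]
0.3 1 [[0.27, 0.51, 1.94, -0.38, 0.48, -0.64], [0.28, 0.42, 1.93, -0.33, 0.57, -0.68], [0.3, 0.35, 1.91, -0.29, 0.66, -0.71]]
0.4 0 [[0.31, 0.5, 2.0, -0.66, 0.39, 2.81], [0.33, 0.42, 2.0, -0.56, 0.47, 2.72], [0.35, 0.33, 1.99, -0.49, 0.56, 2.65]]
0.4 1 [[0.31, 0.5, 2.0, -0.66, 0.39, -0.33], [0.33, 0.42, 2.0, -0.56, 0.47, -0.42], [0.35, 0.33, 1.99, -0.49, 0.56, -0.49]]
0.5 0 [None, [0.38, 0.42, 2.06, -0.9, 0.42, 3.09], [0.41, 0.33, 2.06, -0.77, 0.5, 2.97]]
0.5 1 [None, [0.38, 0.42, 2.06, -0.9, 0.42, -0.05], [0.41, 0.33, 2.06, -0.77, 0.5, -0.17]]
0.6 0 [None, None, None]
0.6 1 [None, None, None]
0.68 0 [None, None, None]
0.68 1 [None, None, None]
0.8 0 [None, None, None]
0.8 1 [None, None, None]
-0.3 0 [[0.09, 0.7, 1.52, 0.13, 1.2, 1.94], [0.08, 0.66, 1.46, 0.13, 1.3, 1.95], [0.07, 0.64, 1.39, 0.12, 1.39, 1.95]]
-0.3 1 [[0.09, 0.7, 1.52, 0.13, 1.2, -1.2], [0.08, 0.66, 1.46, 0.13, 1.3, -1.19], [0.07, 0.64, 1.39, 0.12, 1.39, -1.19]]
-0.6 0 [[0.04, 0.86, 1.3, 0.21, 1.55, 1.89], [0.03, 0.85, 1.21, 0.21, 1.65, 1.9], [0.01, 0.85, 1.11, 0.2, 1.75, 1.91]]
-0.6 1 [[0.04, 0.86, 1.3, 0.21, 1.55, -1.25], [0.03, 0.85, 1.21, 0.21, 1.65, -1.24], [0.01, 0.85, 1.11, 0.2, 1.75, -1.23]]
```

The wrist can only tilt about 0.4 rad, so the tool will be 0.28 rad off the slide's normal. I'll put the pads' end-side corner flush with the underside. At placement the tool will lean −0.28 rad, so the slide lies flat.

```bash
cat > geo.py <<'E'
from h import *
TH=.68;AL=.40
u=np.array([np.cos(TH),np.sin(TH)])
low=np.array([-.027/np.tan(TH),-.027])
t=np.array([np.cos(AL),np.sin(AL)]);tz=np.array([np.sin(AL),-np.cos(AL)])
a=low+.073*u-.011*t+.001*tz          # TCP, in edge frame (x,z)
G=EDGE+Rz(PSI)@[a[0],-.0007,a[1]]
R=Rz(PSI)@Ry(-AL)@FLIP
# TCP minus slide underside centre, in slide's own axes (x,z)
off=Ro.from_euler('z',-TH).as_matrix()[:2,:2]@(a-(low+.038*u))
E
cat > g.py <<'E'
from geo import *
from look import look
from rig import robot,fingers,sensors
st=sensors.get_state
b=best(G-.03*R[:,2],R);R=b[1];print("dq",b[0],np.round(b[2],2),G.round(4),off.round(4))
fingers.command_gripper(.055)
robot.move_to(G-.07*R[:,2],R);robot.move_linear(G-.015*R[:,2],feed=.15)
f0=np.array(st()["force"]);print(f0.round(1),st()["t"])
for d in(.008,.004,.002,0):
    robot.move_linear(G-d*R[:,2],feed=.05);df=(np.array(st()["force"])-f0).round(1);print(d,df)
    if np.linalg.norm(df)>8:print("contact");break
print(np.round(np.array(st()["position"])-G,4))
look("3")
fingers.command_gripper(.030);x=st();print("gap",x["finger_gap"],x["grip_force"],x["t"],np.round(x["force"],1))
look("4")
cv2.imwrite("pics/look34.png",np.vstack([cv2.imread("pics/look3.png"),cv2.imread("pics/look4.png")]))
E
python3 g.py
```

```text
dq 0.5885039150883239 [ 0.32  0.44  2.   -0.59  0.45 -0.4 ] [0.503  0.1618 0.0457] [0.0242 0.0021]
[0.1 0.2 0.5] 15.6083
0.008 [ 0.1 -0.6  0.2]
0.004 [-0.4 -0.2 -0.2]
0.002 [ 0.2 -0.6 -0.1]
0 [-0.2 -0.8 -0.1]
[-0.     -0.0001 -0.0001]
gap 0.03020743173206994 0.5885854968801141 17.125 [-0.9  0.5  0.5]
```

View pics/look34.png

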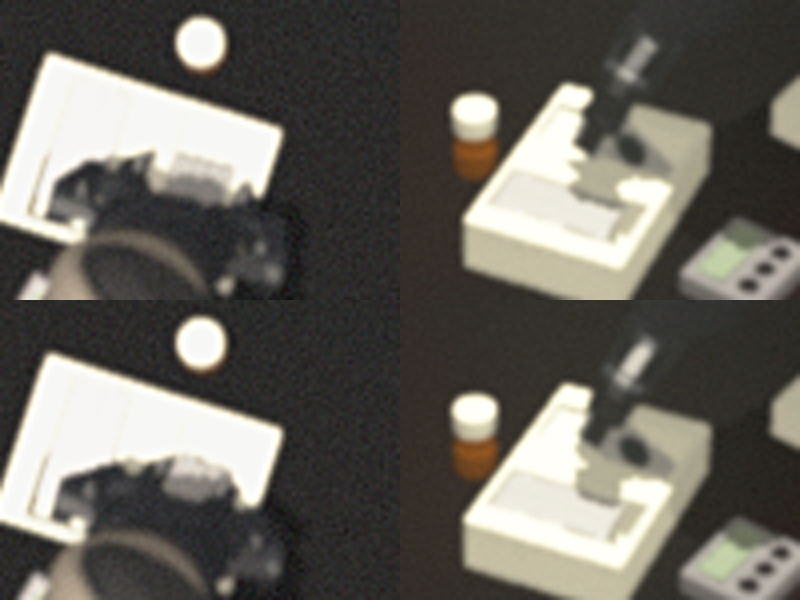

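The fingers closed to 0.030 m over the slide without touching it, so they were slightly too shallow. The slide still leans, with its window at side crop (235,152). I'll open, shift 3 mm toward the raised end and go deeper in steps.

```bash
cat > g2.py <<'E'
from geo import *
from look import look
from rig import robot,fingers,sensors
st=sensors.get_state
R=np.array(st()["ee_rot"]);B=G+.003*(Rz(PSI)@[u[0],0,u[1]])
f0=np.array(st()["force"])
for d in(.003,.005,.0065):
    fingers.command_gripper(.050)
    robot.move_linear(B+d*R[:,2],feed=.05);df=(np.array(st()["force"])-f0).round(1)
    fingers.command_gripper(.030);x=st();print(d,df,"gap",x["finger_gap"],x["grip_force"],x["t"],(np.array(x["force"])-f0).round(1))
    if x["finger_gap"]>.033 or np.linalg.norm(df)>6:break
look("5")
E
python3 g2.py
```

```text
0.003 [ 1.3 -0.8 -0.5] gap 0.03144846362893059 59.03641540557146 18.1583 [-0.6 -2.4  3.7]
0.005 [ 1.3  0.6 -1.7] gap 0.032399728665679334 59.260381548665464 19.0417 [ 0.2 -2.2  2. ]
0.0065 [ 1.3 -1.  -1.3] gap 0.03344447507972154 59.280730743776076 19.9 [ 0.3 -2.3  2.6]
```

View pics/look5.png

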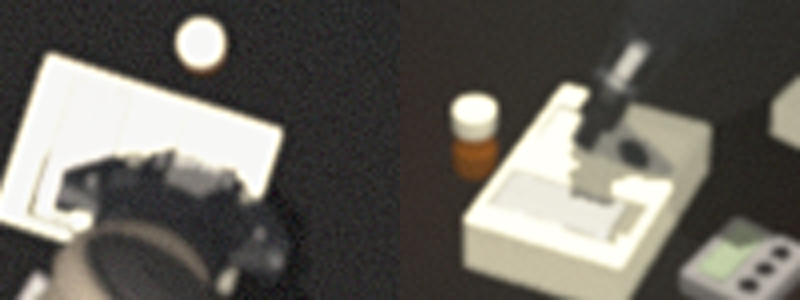

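It has it now: 59 N on the pads and a gap of 0.0334 m, held near the tips. I'll lift gently and check that it holds.

Run:
```python
from geo import *
from look import look
from rig import robot,sensors
st=sensors.get_state
p=np.array(st()["position"]);np.save("grasp_p.npy",p);print((( p-G)@Rz(PSI)).round(4))
for dz in(.006,.02,.06,.13):
    robot.move_linear(p+[0,0,dz],feed=.08 if dz<.05 else .2);x=st();print(dz,x["finger_gap"],x["grip_force"],np.round(x["force"],1),x["t"])
look("6",((230,150),(220,190)))
```

```text
[ 0.0048 -0.0003 -0.004 ]
0.006 0.033340413366551226 59.68619825143833 [ 0.3  0.4 -1.8] 20.25
0.02 0.03331810451213973 59.992896394687705 [ 0.9 -0.9 -0.5] 20.575
0.06 0.03310132959440507 60.66584231914021 [ 0.3 -0.5 -1.8] 20.925
0.13 0.033229026407001074 60.6665447994601 [-1.  -1.4 -0.7] 21.425
```

View pics/look6.png

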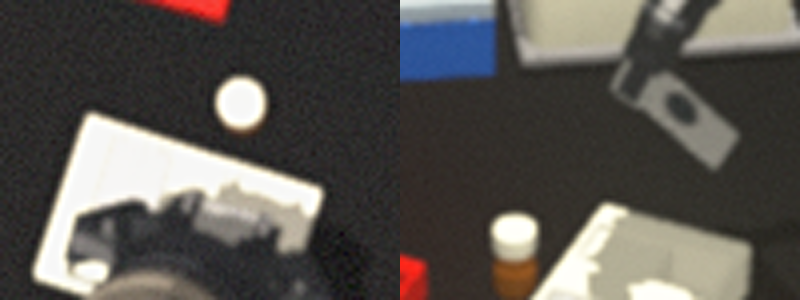

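The slide is held by its raised end, window up. In the side crop the window is at (280,108) and the low corners at (340,135) and (318,170). I'll intersect the side rays with the hand's known mid and side planes to get the slide's pose in the tool.

Run:
```python
from geo import *
from rig import sensors,kin
x=sensors.get_state();p=np.array(x["position"]);s=load("side6");F=Rz(PSI)
g=s["frame"].astype(int)
m=(g.max(2)<75)&roi(g.shape,284,210,14,15)
k=biggest(m);print("win mask",k.mean(0),cv2.contourArea(k.astype(np.float32)))
Rw=cv2.Rodrigues(s["rvec"])[0];o=-Rw.T@s["tvec"].ravel()
def inplane(px,y):
    d=Rw.T@np.linalg.inv(s["K"])@[px[0],px[1],1];oo=(o-p)@F;dd=d@F
    return (oo+dd*((y-oo[1])/dd[1]))[[0,2]]
for bias in(0,-1.1):
    b=np.array([0,bias]);w=inplane(k.mean(0)+b,0);l1=inplane(np.array([299.5,232.5])+b,.018);l2=inplane(np.array([305,223.75])+b,-.018)
    h=inplane(np.array([273,211.25])+b,.018);l=(l1+l2)/2
    print(bias,"win",w.round(4),"low",l1.round(4),l2.round(4),"hi",h.round(4),"ang",np.arctan2(*(w-l)[::-1]),np.arctan2(*(h-l1)[::-1]),np.linalg.norm(w-l),np.linalg.norm(h-l1))
# expected window rel TCP
n=np.array([-u[1],u[0]]);ws=low+.038*u+.004*n
print("expected win",(ws-(a+[.0048,-.004])).round(4),"low",(low-(a+[.0048,-.004])).round(4))
for dt in(0,1):
  q=best(BLK+[0,0,.08],Rz(BPSI+np.pi*dt)@Ry(TH-AL)@FLIP);print(dt,q and (q[0],np.round(q[2],2)))
```

```text
win mask [289.88235294 216.76470588] 22.5
0 win [-0.0272 -0.0163] low [-0.0602 -0.041 ] [-0.0603 -0.0386] hi [0.0093 0.0002] ang 0.6179701338696446 0.5353817509316066 0.04053947578435511 0.0808971620450541
-1.1 win [-0.0271 -0.0132] low [-0.0601 -0.0378] [-0.0602 -0.0354] hi [0.0094 0.0034] ang 0.6178182485508913 0.535339530783285 0.040477480342074955 0.0807795321312594
expected win [-0.0248 -0.0097] low [-0.0518 -0.0367]
0 (np.float64(1.4744452671847887), array([-0.39,  0.62,  1.18, -0.15,  1.57, -2.14]))
1 (np.float64(1.3421023508083136), array([-0.58,  0.36,  1.63,  0.24,  0.97,  0.67]))
```

The slide in hand is at about 0.60 rad (not 0.68), with its centre about 31 mm behind the TCP and its underside level with the tips. I'll hover over the block with a −0.20 rad tool lean and measure the window there.

```bash
cat > pl.py <<'E'
from h import *
YB=BPSI+np.pi;F=Rz(YB)
def pose(h,th,off=.0315,dx=-.0015):   # slide underside h above block, in-hand angle th, dx along slide x
    R=F@Ry(th-.40)@FLIP
    return BLK+F@[off+dx,0,h+.0006],R
E
python3 - <<'E'
from pl import *
from look import look
from rig import robot,sensors
st=sensors.get_state
p,R=pose(.07,.60);b=best(p,R);R=b[1];np.save("R.npy",R);print(b[0])
p0=np.array(st()["position"]);robot.move_linear(p0+[-.03,0,.05],feed=.25)
robot.move_to(p,R);robot.move_linear(pose(.02,.6)[0],feed=.15)
x=st();print(x["t"],x["finger_gap"],np.round(x["force"],1))
look("7",((390,140),(225,125)))
t=load("top7");s=load("side7");f=t["frame"].astype(int);g=s["frame"].astype(int)
for n,c,im,bx in(("top",t,f,(425,165,40,40)),("side",s,g,(255,135,38,30))):
    for thr in(90,120):
        m=cv2.morphologyEx(((im.max(2)<thr)&roi(im.shape,*bx)).astype(np.uint8),cv2.MORPH_OPEN,np.ones((3,3)))
        for k in cv2.findContours(m,cv2.RETR_EXTERNAL,cv2.CHAIN_APPROX_NONE)[0]:
            A=cv2.contourArea(k)
            if A>10:c0=k[:,0].mean(0);print(n,thr,A,cv2.boundingRect(k),c0.round(1),((ray(c,c0,.144)[0]-BLK)@F).round(4))
print(proj(t,BLK+[0,0,.024]),proj(s,BLK+[0,0,.024]))
E
```

```text
1.3714348442385358
23.7583 0.03284311678075775 [ 1.4  0.3 -0.8]
top 90 267.0 (436, 188, 29, 17) [451.8 197.3] [ 0.0362 -0.0058  0.024 ]
top 90 22.0 (448, 179, 6, 7) [450.7 182.1] [ 0.0034 -0.0001  0.024 ]
top 120 325.0 (435, 187, 30, 18) [451.2 197.4] [ 0.0359 -0.0071  0.024 ]
top 120 63.0 (445, 177, 10, 10) [449.6 181.2] [ 0.001  -0.0018  0.024 ]
side 90 343.0 (255, 135, 38, 18) [275.5 143.3] [0.0153 0.0384 0.024 ]
side 120 422.0 (255, 135, 38, 19) [274.5 144.1] [0.0116 0.0335 0.024 ]
[[450.31278733 180.59281975]] [[272.11738593 149.29918863]]
```

In the top view the hovering window sits within 1 mm lengthwise and 4 mm sideways of the block centre. I'll correct by −1 mm and +2.5 mm and descend until contact.

Run:
```python
from pl import *
from rig import robot,sensors
st=sensors.get_state
P=lambda h:pose(h,.6,dx=-.0025)[0]+F@[0,.0025,0]
robot.move_linear(P(.012),feed=.08);a=st();f0=np.array(a["force"]);m0=np.array(a["moment"])
for h in np.arange(.010,-.0055,-.001):
    robot.move_linear(P(h),feed=.05);a=st();df=(np.array(a["force"])-f0)@F;dm=(np.array(a["moment"])-m0)@F
    print(round(h,4),df.round(1),dm.round(2),a["finger_gap"].__round__(4))
    if df[2]>4:break
print(a["t"])
```

```text
0.01 [ 0.4 -0.2  0.1] [-0.04  0.02 -0.03] 0.0327
0.009 [0.6 0.3 0.7] [-0.12 -0.01 -0.07] 0.0332
0.008 [ 1.1 -0.7 -0.3] [-0.06 -0.02 -0.03] 0.0332
0.007 [ 0.1 -0.6  0.9] [-0.13  0.02 -0.05] 0.0328
0.006 [0.6 0.3 0.7] [-0.09 -0.   -0.06] 0.0329
0.005 [ 0.5 -0.5  0.1] [-0.07 -0.   -0.05] 0.0333
0.004 [ 0.9 -1.1  0.7] [-0.08 -0.01 -0.07] 0.033
0.003 [ 0.4 -0.4  1.7] [-0.02  0.03 -0.05] 0.0329
0.002 [0.5 0.3 0.1] [-0.1   0.02  0.  ] 0.033
0.001 [-0.1 -1.4  0.9] [-0.09  0.03 -0.02] 0.0331
0.0 [ 1.  -1.1  3.7] [-0.13  0.03  0.02] 0.0333
-0.001 [ 4.1 -1.9 10.4] [-0.38 -0.29  0.01] 0.0334
27.1167
```

Contact came where predicted (h≈0), so the slide is level. I'll release, withdraw and look.

Run:
```python
from pl import *
from look import look
from rig import robot,fingers,sensors
st=sensors.get_state
p=pose(0.0,.6,dx=-.0025)[0]+F@[0,.0025,0]
robot.move_linear(p,feed=.03);fingers.command_gripper(.044);fingers.command_gripper(.06)
robot.move_linear(p+[0,0,.01],feed=.05);robot.move_linear(p+[0,0,.08],feed=.2)
robot.move_linear(p+F@[.14,0,.10],feed=.25);print(st()["t"],np.round(st()["force"],1))
look("8",((390,140),(225,125)))
t=load("top8");s=load("side8");f=t["frame"].astype(int);g=s["frame"].astype(int)
for n,c,im,bx,thr in(("top",t,f,(428,162,36,36),130),("side",s,g,(258,150,32,14),130)):
    m=(im.max(2)<thr)&roi(im.shape,*bx);k=biggest(m);c0=k.mean(0)
    print(n,c0,cv2.boundingRect(k.astype(np.float32)),((ray(c,c0,.124)[0]-[.549,-.197,.12])@F).round(4))
```

```text
29.5 [-0.3  0.8  0.1]
top [447.73913043 181.2173913 ] (444, 177, 9, 9) [-0.0013 -0.0014  0.004 ]
side [272.  156.5] (270, 156, 5, 2) [-0.0015 -0.0097  0.004 ]
```

View pics/look8.png

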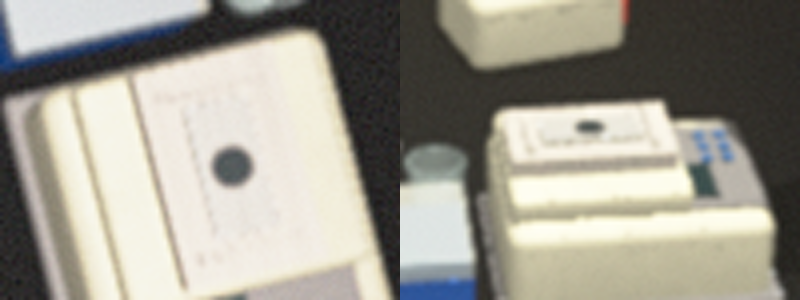

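The slide lies flat on the block with its window up, at top crop (232,166). It is parallel to the rails and within about 1.5 mm of the middle, and the arm is clear.

```bash
python3 -c "
from rig import order;print(order.close_job())"
```

```text
the job is handed in; nothing more can be done
None
```

The window slide lies flat on the mixer's block, window up and within about 1.5 mm of midway between the end rails; I handed the job in at about 30 s, having touched neither the blank slide nor the other things on the bench.

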